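Walk the power supply home and latch it

TASK

Walk the heavy power-supply case forward along its plate to the end stop with small pushes on its two yellow rear corner pads in turn, touching nothing else of it, then seat it square by pressing first the left and then the right pad firmly home with a steady push of about 20 newtons for half a second each. Then swing the red latch fully shut behind it. Never push with more than 30 newtons, and leave the bin, the screwdriver and the white cover where they are.

Things in the scene. Friction and masses are not known exactly. Their poses are not given: they have to be found in the camera images.
- nest: Fixed aluminium slide plate on the bench, 275 x 290 mm, 6 mm thick. Origin on the bench surface near the plate's middle, x forward along the slide to the end stop, y left, z up. Nest coordinates below are in this frame; heights are from the bench. The dark end stop bar across the far end, top 37 mm high, is adjustable: its near face is set anywhere from x = 115 to 125 mm, which only feel tells.
- nest_home (a point): Where the case's origin is when it is home against the stop at its nearest setting: nest (65, 0, 6) mm, the rear faces of both pads at nest x = 15 mm; up to 10 mm farther at other settings. Two blue side rails, top 36 mm high, leave a channel 194 to 198 mm wide (7 to 9 mm play each side of the case) from nest x = 85 mm to the stop and flare outward by 30 degrees from x = 85 back to 30 mm.
- case: Heavy loose power-supply case, 1.5 to 2.2 kg, flat on the plate, too wide to grip: 100 deep (x), 180 wide (y), 54 mm high. Origin mid-underside, x forward, y left. Starts 70 to 105 mm short of home, up to 7 degrees askew. Stays where left; 4 to 12 N at one pad slides it: that pad goes forward, the middle about 0.4 as far, the other pad slightly back. At the stop the push rises steeply.
- shell: The case's grey upper shell and, in the middle of its rear, the black socket block: 88 mm wide (case y = -44 to 44 mm), reaching 12 mm farther back than the pads, 16 to 44 mm above the case's underside. Fixed to the case, same origin and axes. Not to be touched.
- pad_left (a point): Middle of the rear face of the case's left yellow corner pad, 45 mm wide (case y = 45 to 90 mm), upright, from 2 to 52 mm above the case's underside. Point at case (-50, 67.5, 27) mm, so 33 mm above the bench. Axes as the case.
- pad_right (a point): The same on the right: case (-50, -67.5, 27) mm.
- latch (a joint): Red swing latch, angle about its upright pivot at nest (7.5, -122) mm: 0 = shut, arm along nest +y close behind the right pad; grows as it opens, counter-clockwise from above: 1.57 = along -x, then outward, to 2.5. Arm 62 mm long, 10 mm thick, 19 to 31 mm high; shut, its front is at nest x = 12.5 mm, 2.5 to 12.5 mm behind a case that is home. Stays where left; 1 to 2 N moves it; stops dead at 0.
- latch_knob (a point): Middle of the upright red knob on the latch arm, 12 mm in diameter, from 30 to 64 mm above the bench, 52 mm from the pivot. Point 47 mm above the bench.
- parts_bin: Red open parts bin, 130 x 90 x 50 mm, loose, left of the plate. Origin under its middle.
- driver: Black-handled screwdriver, 190 mm long, lying loose right of the plate.
- cover: White plastic cover lying open side up, 100 x 70 x 22 mm, loose, left of the plate. Origin under its middle.
Mind the look-alikes: they are no part of the job. What is shaped like the case but blue or orange is not meant.

How it is judged:
By the outcome, as a careful person would: the job done as asked, in the order asked, and still so for the second after the job is handed in, with the robot touching nothing.
It also fails if it takes over 72 s, if anything falls off the work surface, if the arm or the gripper's body presses on something with over 40 N, if the wrist force passes 120 N, or if a joint passes its speed limit or range.

ROBOT

A 6-joint arm with a two-finger parallel gripper is mounted at the origin on the work surface. World frame = base frame: x ahead of the robot, y to its left, z up, the work surface at z = 0. Lengths are in mm, angles in rad, forces in N, time in s.
With the tool pointing down it reaches from about 350 to 875 mm from the base axis. Payload 15.5 kg.
Tool frame: the origin (TCP) lies midway between the tips of the shut fingers; the grasp point (between the pads) lies manip.grasp_offset behind it (manip.grasp_offset is the distance from the TCP to the grasp point, in mm); y points along the fingers, z is the direction in which the jaws open and shut, and the axes are right-handed (so a half turn about y gives the same grasp; the last joint's range is limited). The gripper opens to 85 mm and grips with 20 to 120 N. Pads are 22 mm wide; open, the fingers measure 114 mm over their backs; the gripper's body (76 mm by 85 mm) begins 54 mm behind the grasp point. The pads swing forward as they close: fully open they stand 13 mm farther back than shut.
Start: joints at [1.149, 0.494, 1.345, -0, 1.302, -0.096], TCP at [200.629, 591.924, 207.177] pointing down, gripper open.
Joint ranges: [-2.91, 2.91], [-0.82, 2.16], [0.22, 2.67], [-1.22, 4.37], [0.12, 2.79], [-3.08, 3.08]. Speed limits (rad/s): [1.89, 1.89, 2.57, 3.01, 3.01, 3.01].

INTERFACE

Orientations are given as [roll, pitch, yaw] about the fixed x, y, z axes, in that order (R = Rz(yaw) Ry(pitch) Rx(roll)).
In Python, from bench import monitor, grab_frame, manip gives the robot as it stands.
- The arm moves only by the tool apply_moves, never from a script. Its argument "deltas" is one flat list of numbers, 7 for each row, row after row: the shift along the tool's x, y, z in mm, then the turn, a rotation vector about the tool's x, y, z in degrees, then the finger opening in mm, from 0 to 85.4. A call has exactly 8 rows; each row is the pose to reach, as a shift and turn from the pose measured when the call began, along the tool's axes at that moment; what a row does not reach only later rows make up. A row lasts 1/12 s, in which the tool goes at most 41.7 mm and 7.16 degrees, less where a joint would pass 70% of its speed; a pose out of reach is approached as far as the arm can. A call with a gripper value outside its range is refused whole. The fingers move at their own pace and stop on an object; "newtons" is the grip in N (left out, the last holds). Time passes only in rows, so rows that repeat a pose let the fingers close, or fill a call up. It gives the time, the measured TCP pose, the force and the opening at its end, in the units of the state.
- monitor.sense(): the state, without advancing time (a new reading comes with each control period).
- grab_frame(name): name is "side" or "top" or "wrist"; returns a dict with "color" (420x560x3 uint8, red, green, blue), "fx", "fy", "cx", "cy" (pixels), "eye" and "attitude" of the camera in the world. Camera axes: x right, y up, looking along -z (the intrinsics and any distortion apply to the point x, -y, -z); pixel columns grow to the right and rows downward; lengths in mm; the calibration is good to about 2 mm. The wrist camera is an equidistant fisheye: a pixel r from the principal point sees the ray r / f radians off the axis. A picture is of the moment at which its call begins. There is no depth.
- manip.close_job(): hands the job in, once; it reports no verdict.
The state is a dict: "clock": time; "qpos": joint angles; "dq": joint speeds; "joint_torque": joint torques, N m; "eef_pos": TCP position; "tcp_rot": TCP orientation; "ft_force": force on the tool from outside, world axes, zero at the start; "torque": the same for the moment, N m; "finger_gap": opening from 0.0 (shut) to 1.0 (fully open).
Only numpy, scipy, OpenCV 4.12 (cv2) and the standard library are available. Lean on these libraries where they do the work, as an engineer would, in place of code of your own. Each camera call takes 0.05 s, during which the arm holds its last target. There are 200 camera calls.

## Working session

There is one attempt and no reset: what is moved stays moved. The work goes in short steps, Python scripts to look and compute and a tool call to move; the robot and the scene stay as the last step left them, time stands still between calls to the robot, and variables do not carry over. Pictures are saved under pics/ and viewed, about 8 in all and at most 12, crops included, and the job is handed in when it is done.

Besides the shell and the picture viewer there is one more tool, called after "Request:" by a JSON object that holds its "op" and its "data". apply_moves: Moves the arm, as the interface text tells. Its arguments: {"type":"object","properties":{"deltas":{"type":"array","items":{"type":"number"}},"newtons":{"type":"number"}},"required":["deltas"]}

```bash
mkdir -p pics; ls
cat > h.py <<'E'
import numpy as np, cv2
from bench import monitor, grab_frame, manip
def save(f,n,crop=None,s=1):
    im=cv2.cvtColor(f["color"],cv2.COLOR_RGB2BGR)
    if crop: im=im[crop[1]:crop[3],crop[0]:crop[2]]
    cv2.imwrite("pics/"+n,cv2.resize(im,None,fx=s,fy=s,interpolation=cv2.INTER_CUBIC))
E
python3 - <<'E'
from h import *
import pickle
fs={}
for n in("top","side"):
    f=grab_frame(n);fs[n]=f
    print(n,[f[k] for k in f if k!="color"])
pickle.dump(fs,open("f0.pkl","wb"))
im=[cv2.resize(fs[n]["color"],None,fx=1,fy=1) for n in fs]
save(fs["top"],"top0.png",None,1.4);save(fs["side"],"side0.png",None,1.4)
print(monitor.sense(), manip.grasp_offset)
E
```

```text
pics
top [470.59746334826303, 470.59746334826303, 273.28931312193936, 209.9934903131624, array([ 2.91803878e+02, -5.42657773e-01,  1.04100103e+03]), array([ 0.22497075, -0.00503846, -1.58637107])]
side [449.81995148956304, 449.81995148956304, 279.61006870512443, 214.48034345257605, array([  331.66303428, -1001.23398924,   699.93051131]), array([ 1.00903094,  0.02448547, -0.17116799])]
{'clock': 0.1, 'qpos': array([ 1.14850718e+00,  4.94117269e-01,  1.34604551e+00, -1.91206952e-05,
        1.30252674e+00, -9.54743778e-02]), 'dq': array([-0.00021497, -0.00213147, -0.00337225, -0.00015806, -0.00063489,
       -0.00133938]), 'joint_torque': array([ 2.18162386e-03, -8.83590245e+01, -3.84563470e+01,  2.65000335e-04,
        5.21617272e-03, -5.77904939e-05]), 'eef_pos': array([200.48772842, 591.60456467, 206.67027108]), 'tcp_rot': array([-1.57188995e+00,  8.62159812e-05, -3.26809739e-01]), 'ft_force': array([ 0.44316245,  0.38655227, -0.13221486]), 'torque': array([0.03579331, 0.02716198, 0.0336422 ]), 'finger_gap': 1.000491075252431} 18.700000000000003
```

View pics/top0.png

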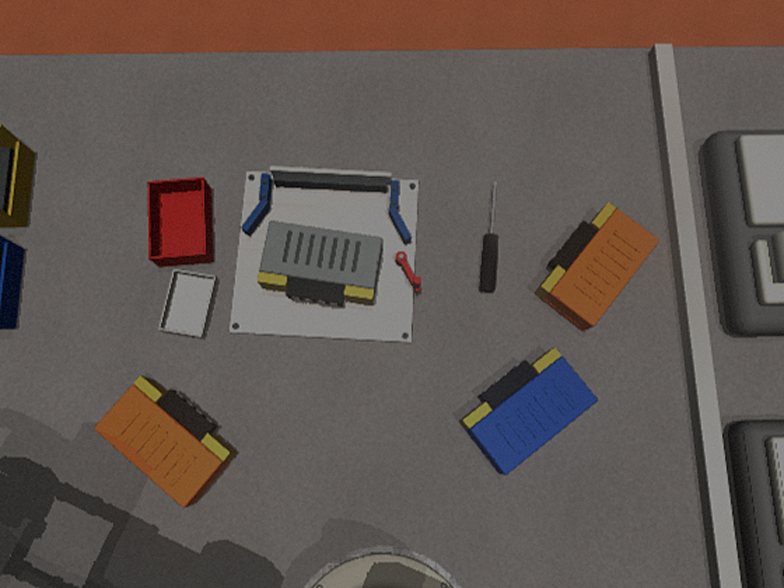

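View pics/side0.png

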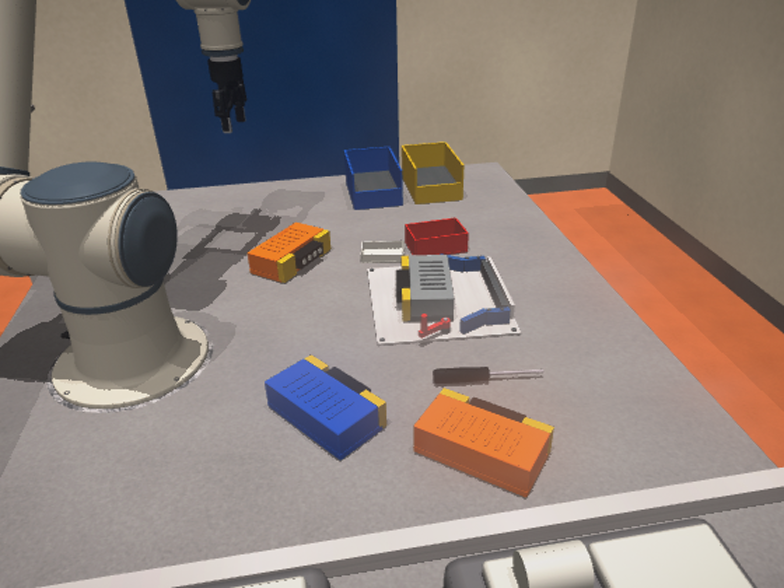

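```bash
cat >> h.py <<'E'
from scipy.spatial.transform import Rotation as Ro
def cast(f,uv,z):
    uv=np.atleast_2d(np.asarray(uv,float))
    d=np.c_[(uv[:,0]-f["cx"])/f["fx"],-(uv[:,1]-f["cy"])/f["fy"],-np.ones(len(uv))]
    w=d@Ro.from_euler("xyz",f["attitude"]).as_matrix().T
    e=f["eye"]; t=(z-e[2])/w[:,2]
    return e+w*t[:,None]
def proj(f,p):
    c=(np.atleast_2d(p)-f["eye"])@Ro.from_euler("xyz",f["attitude"]).as_matrix()
    return np.c_[f["cx"]+f["fx"]*c[:,0]/-c[:,2],f["cy"]-f["fy"]*c[:,1]/-c[:,2]]
E
python3 - <<'E'
from h import *
import pickle
fs=pickle.load(open("f0.pkl","rb"));f=fs["top"]
save(f,"crop0.png",(155,110,310,255),5)
hsv=cv2.cvtColor(f["color"],cv2.COLOR_RGB2HSV)
roi=np.zeros(hsv.shape[:2],np.uint8);roi[110:255,155:310]=1
def comps(m,z,name):
    n,l,s,c=cv2.connectedComponentsWithStats((m*roi).astype(np.uint8))
    for i in range(1,n):
        if s[i,4]<15: continue
        print(name,s[i],c[i].round(1),cast(f,c[i],z)[0,:2].round(1))
        ys,xs=np.where(l==i); q=cast(f,np.c_[xs,ys],z)[:,:2].astype(np.float32)
        print("   rect",np.round(cv2.boxPoints(cv2.minAreaRect(q)),1).tolist())
H,S,V=[hsv[...,i].astype(int) for i in range(3)]
comps((S<40)&(V>120),6,"plate")
comps((abs(H-27)<8)&(S>120),58,"yellow")
comps(((H<8)|(H>172))&(S>120)&(np.arange(560)[None]>270),31,"red")
E
```

```text
plate [193 118  87   8 217] [234.8 121.5] [743.7  77.9]
   rect [[732.9000244140625, -25.899999618530273], [739.9000244140625, -26.399999618530273], [754.4000244140625, 176.3000030517578], [747.4000244140625, 176.8000030517578]]
plate [172 122  15  40 309] [178.8 138.7] [702.4 208.5]
   rect [[646.2999877929688, 198.89999389648438], [743.7999877929688, 192.3000030517578], [745.4000244140625, 217.0], [648.0, 223.5]]
plate [ 164  128  135  116 7706] [235.6 191. ] [574.   75.7]
   rect [[451.79998779296875, -52.5], [724.9000244140625, -71.69999694824219], [745.2000122070312, 217.0], [472.1000061035156, 236.1999969482422]]
yellow [184 194  21  12 161] [193.8 199.1] [543.3 161.8]
   rect [[524.7000122070312, 141.6999969482422], [548.0, 137.6999969482422], [555.5, 181.1999969482422], [532.2999877929688, 185.1999969482422]]
yellow [246 204  21  10 155] [256.1 208.4] [520.7  27.7]
   rect [[509.0, 7.300000190734863], [525.0, 4.5], [532.5999755859375, 48.400001525878906], [516.5999755859375, 51.099998474121094]]
red [283 180  18  23 125] [291.1 192.1] [563.  -49.4]
   rect [[534.7999877929688, -56.900001525878906], [542.7999877929688, -71.0999984741211], [595.4000244140625, -41.599998474121094], [587.4000244140625, -27.399999618530273]]
```

View pics/crop0.png

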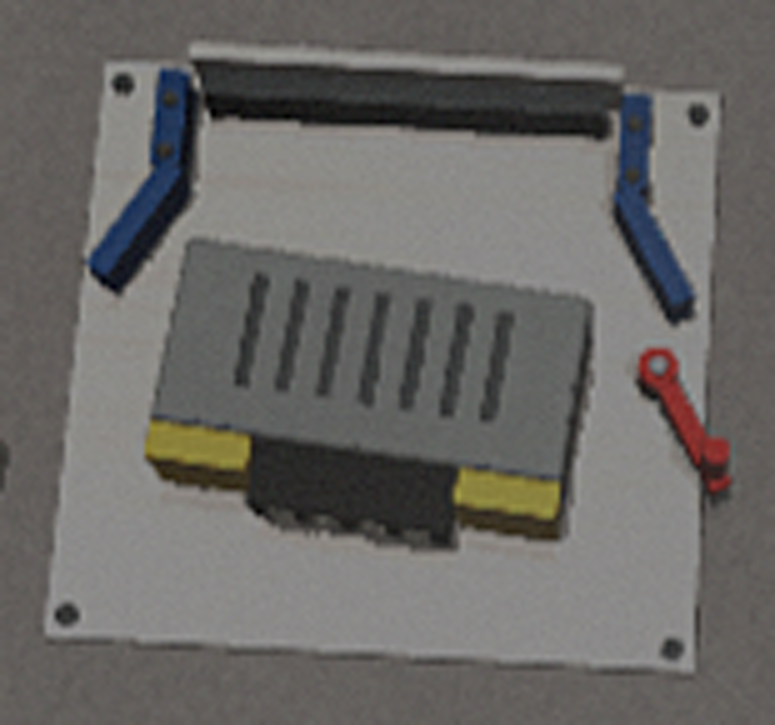

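Run:
```python
from h import *
import pickle
f=pickle.load(open("f0.pkl","rb"))["top"]
c=lambda p,z: cast(f,np.array(p)/5+[154.6,109.6],z)[:,:2]
C=np.array([598.5,82.2]);a=np.deg2rad(-4.02);R=np.array([[np.cos(a),-np.sin(a)],[np.sin(a),np.cos(a)]])
def show(n,p,z): w=c(p,z);print(n,w.round(1).tolist(),((w-C)@R).round(1).tolist())
show("padtop rear L,L,R,R",[(147,458),(246,470),(455,503),(557,515)],58)
show("shell front",[(190,238),(592,300)],60)
show("rear bottom pads",[(158,483),(246,490),(456,530),(560,540)],8)
show("pivot",[(659,364)],33)
show("knob top",[(716,447)],64); show("armend",[(718,485)],25)
show("rail bends inner L R",[(187,188),(617,203)],36)
show("rail flare ends inner",[(115,290),(680,320)],36)
show("stop near top edge",[(210,115),(608,130)],37)
show("holes",[(123,83),(698,114),(66,614),(672,648)],6)
```

```text
padtop rear L,L,R,R [[538.8, 182.6], [532.9, 140.0], [517.1, 50.3], [511.2, 6.7]] [[-66.6, 96.0], [-69.5, 53.1], [-79.0, -37.5], [-81.8, -81.4]]
shell front [[637.5, 166.1], [606.6, -9.8]] [[33.0, 86.4], [14.5, -91.2]]
rear bottom pads [[539.7, 186.7], [535.9, 147.0], [516.1, 52.5], [510.8, 5.8]] [[-66.0, 100.1], [-67.0, 60.3], [-80.1, -35.4], [-82.1, -82.3]]
pivot [[585.0, -39.4]] [[-4.9, -122.2]]
knob top [[538.7, -61.8]] [[-49.6, -147.9]]
armend [[531.1, -64.7]] [[-56.9, -151.2]]
rail bends inner L R [[669.8, 172.1], [659.9, -22.0]] [[64.8, 94.6], [68.6, -99.6]]
rail flare ends inner [[621.9, 203.1], [604.4, -49.1]] [[14.9, 122.2], [15.1, -130.6]]
stop near top edge [[704.4, 162.3], [694.6, -18.5]] [[100.0, 87.3], [103.0, -93.7]]
holes [[733.7, 208.5], [714.5, -61.4], [480.7, 226.5], [461.4, -43.4]] [[126.0, 135.4], [125.8, -135.1], [-127.6, 135.7], [-128.0, -134.9]]
```

Request:
{"op": "apply_moves", "data": {"deltas": [453, 0, -446, 0, -14.7, 0, 0, 453, 0, -446, 0, -14.7, 0, 0, 453, 0, -446, 0, -14.7, 0, 0, 453, 0, -446, 0, -14.7, 0, 0, 453, 0, -446, 0, -14.7, 0, 0, 453, 0, -446, 0, -14.7, 0, 0, 453, 0, -446, 0, -14.7, 0, 0, 453, 0, -446, 0, -14.7, 0, 0], "newtons": 60}}

```text
clock: 0.77
eef_pos: [349.4, 294.7, 207.1]
tcp_rot: [-1.572, 0.0, -0.07]
ft_force: [1.7, 0.6, 0.6]
finger_gap: -0.004
```

Request:
{"op": "apply_moves", "data": {"deltas": [155, 100, -260.5, 0, 0, 0, 0, 155, 100, -260.5, 0, 0, 0, 0, 155, 100, -260.5, 0, 0, 0, 0, 155, 100, -260.5, 0, 0, 0, 0, 155, 100, -260.5, 0, 0, 0, 0, 155, 100, -260.5, 0, 0, 0, 0, 155, 100, -260.5, 0, 0, 0, 0, 155, 100, -260.5, 0, 0, 0, 0]}}

```text
clock: 1.43
eef_pos: [486.7, 21.0, 106.2]
tcp_rot: [-1.572, 0.001, -0.071]
ft_force: [0.5, 0.4, -0.7]
finger_gap: -0.0
```

Request:
{"op": "apply_moves", "data": {"deltas": [0, 40, 0, 0, 0, 0, 0, 0, 86, 0, 0, 0, 0, 0, 0, 86, 0, 0, 0, 0, 0, 0, 86, 0, 0, 0, 0, 0, 0, 86, 0, 0, 0, 0, 0, 0, 86, 0, 0, 0, 0, 0, 0, 86, 0, 0, 0, 0, 0, 0, 86, 0, 0, 0, 0, 0]}}

```text
clock: 2.1
eef_pos: [487.5, 21.1, 21.8]
tcp_rot: [-1.572, -0.002, -0.07]
ft_force: [-0.1, -0.1, -0.2]
finger_gap: -0.001
```

Run:
```python
from h import *
f=grab_frame("top");g=grab_frame("side");w=grab_frame("wrist")
s=monitor.sense();print(s["eef_pos"],s["ft_force"],s["clock"])
print({k:w[k] for k in w if k!="color"})
b=lambda f,c:cv2.resize(f["color"][c[1]:c[3],c[0]:c[2]],(390,390),interpolation=cv2.INTER_CUBIC)
im=np.hstack([b(f,(155,110,310,265)),b(g,(250,150,380,280))])
cv2.imwrite("pics/p1.png",im[...,::-1]); save(w,"w1.png")
```

```text
[486.99346561  20.98336527  20.9702026 ] [-0.57675896  0.16667736 -0.21438621] 2.25
{'fx': 325.19226210127806, 'fy': 325.19226210127806, 'cx': 286.4260196691695, 'cy': 219.49770475112834, 'eye': array([418.64645438,  26.08516958, 186.70542301]), 'attitude': array([-2.73769944e-01,  3.83410653e-04,  1.50047312e+00])}
```

View pics/p1.png

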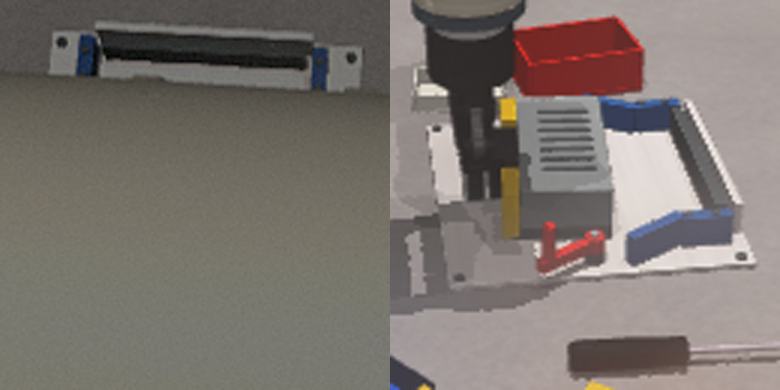

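View pics/w1.png

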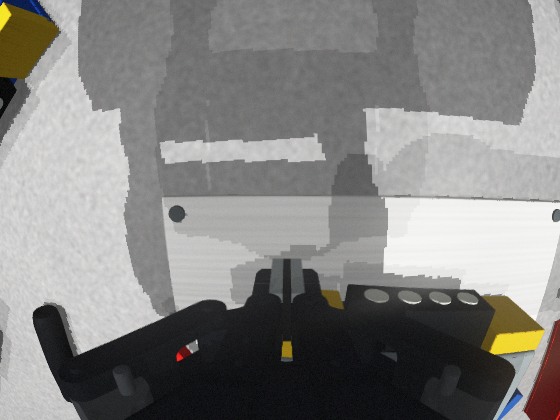

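```bash
cat >> h.py <<'E'
def wcast(f,uv,z):
    uv=np.atleast_2d(np.asarray(uv,float)); d=uv-[f["cx"],f["cy"]]; r=np.hypot(*d.T)+1e-9; t=r/f["fx"]
    v=np.c_[np.sin(t)*d[:,0]/r,-np.sin(t)*d[:,1]/r,-np.cos(t)]
    w=v@Ro.from_euler("xyz",f["attitude"]).as_matrix().T
    return f["eye"]+w*((z-f["eye"][2])/w[:,2])[:,None]
A=np.deg2rad(-4.02);RN=np.array([[np.cos(A),-np.sin(A)],[np.sin(A),np.cos(A)]]);O=np.array([585.5,83.1])
nest=lambda w:(np.atleast_2d(w)[:,:2]-O)@RN
E
python3 - <<'E'
from h import *
w=grab_frame("wrist")
print("tool nest",nest(monitor.sense()["eef_pos"]))
print("tips",nest(wcast(w,[(273,262),(302,262)],21)))
print("plate holes",nest(wcast(w,[(177,214)],6)))
print("socket rear top",nest(wcast(w,[(345,287),(482,291)],50)))
save(w,"w2.png",(330,260,560,380),3.4)
E
```

```text
tool nest [[-94.05563448 -68.92618125]]
tips [[-91.77358794 -76.10625159]
 [-91.76707503 -60.0921383 ]]
plate holes [[-115.35529372 -133.94953472]]
socket rear top [[-90.93427658 -40.82949106]
 [-83.70185953  38.12831823]]
```

View pics/w2.png

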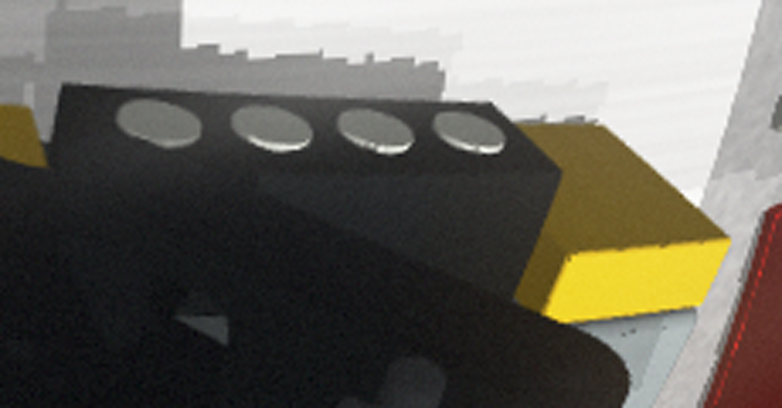

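Run:
```python
from h import *
w=grab_frame("wrist")
c=lambda n,p,z:print(n,nest(wcast(w,np.array(p)/3.4+[329.9,259.9],z)).round(1).tolist())
c("sock bottom",[(60,85),(490,103)],22);c("sock topL",[(560,170)],50)
c("padL top",[(575,252),(728,240)],58);c("padL bot",[(603,126)],8)
print(nest(wcast(w,[(177,214),(556,215)],6)))
```

```text
sock bottom [[-77.8, -33.8], [-69.0, 52.8]]
sock topL [[-70.3, 51.3]]
padL top [[-58.1, 53.8], [-53.3, 95.2]]
padL bot [[-52.0, 97.8]]
[[-115.5550699  -133.907915  ]
 [-115.61260997  134.43761642]]
```

Request:
{"op": "apply_moves", "data": {"deltas": [6, 0, 6, 0, 0, 0, 0, 10, 0, 6, 0, 0, 0, 0, 12, 0, 6, 0, 0, 0, 0, 14.5, 0, 6, 0, 0, 0, 0, 17, 0, 6, 0, 0, 0, 0, 19.5, 0, 6, 0, 0, 0, 0, 22, 0, 6, 0, 0, 0, 0, 25, 0, 6, 0, 0, 0, 0]}}

```text
clock: 3.02
eef_pos: [510.9, 25.0, 20.2]
tcp_rot: [-1.572, 0.003, -0.071]
ft_force: [-5.8, -1.8, 0.9]
finger_gap: 0.002
```

```bash
cat >> h.py <<'E'
def st():
    s=monitor.sense();f=s["ft_force"];print("nest",nest(s["eef_pos"]).round(1),s["eef_pos"][2].round(1),"F nest",(f[:2]@RN).round(1),f[2].round(1),"t",s["clock"])
E
python3 - <<'E'
from h import *
st()
w=grab_frame("wrist"); save(w,"w3.png",(230,230,560,400),2.4)
E
```

```text
nest [[-70.3 -63.2]] 20.2 F nest [-5.7 -2.2] 0.9 t 3.0167
```

View pics/w3.png

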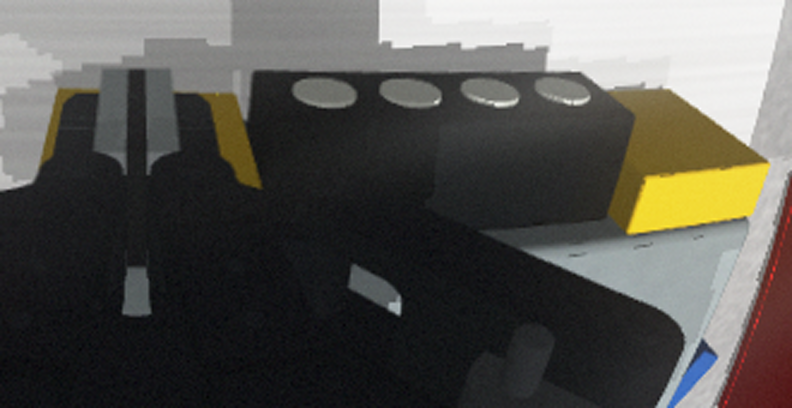

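```bash
cat >> h.py <<'E'
def pads(w=None):
    w=w or grab_frame("wrist"); h=cv2.cvtColor(w["color"],cv2.COLOR_RGB2HSV).astype(int)
    m=((abs(h[...,0]-26)<7)&(h[...,1]>150)&(h[...,2]>165)).astype(np.uint8); m[:250]=0
    n,l,s,c=cv2.connectedComponentsWithStats(m)
    for i in range(1,n):
        if s[i,4]<80: continue
        ys,xs=np.where(l==i); q=nest(wcast(w,np.c_[xs,ys],58)).astype(np.float32)
        b=cv2.boxPoints(cv2.minAreaRect(q)); b=b[np.argsort(b[:,0])][:2]; b=b[np.argsort(b[:,1])]
        d=b[1]-b[0]; print("pad rear edge",b.round(1).tolist(),"len",np.hypot(*d).round(1),"mid",b.mean(0).round(1),"yaw",np.rad2deg(np.arctan2(-d[0],d[1])).round(1),"px",s[i].tolist())
E
python3 - <<'E'
from h import *
pads()
E
```

```text
pad rear edge [[-56.29999923706055, 50.70000076293945], [-55.099998474121094, 94.69999694824219]] len 44.1 mid [-55.7  72.7] yaw -1.6 px [492, 296, 59, 30, 1163]
```

Request:
{"op": "apply_moves", "data": {"deltas": [2.5, 0, 0, 0, 0, 0, 0, 5.5, 0, 0, 0, 0, 0, 0, 8.5, 0, 0, 0, 0, 0, 0, -20, 0, 0, 0, 0, 0, 0, -28, 0, 10, 0, 0, 0, 0, -28, 0, 51, 0, 0, 0, 0, -28, 0, 92, 0, 0, 0, 0, -28, 0, 133, 0, 0, 0, 0]}}

```text
clock: 3.78
eef_pos: [493.4, 161.2, 20.3]
tcp_rot: [-1.572, 0.001, -0.073]
ft_force: [1.0, -0.1, 0.1]
finger_gap: -0.002
```

```bash
python3 -c "
from h import *
pads();st()"
```

```text
pad rear edge [[-50.900001525878906, -81.69999694824219], [-52.20000076293945, -44.400001525878906]] len 37.3 mid [-51.6 -63.1] yaw 2.0 px [44, 342, 44, 21, 489]
nest [[-97.   78.1]] 20.5 F nest [-2.   7.2] 1.4 t 3.8333
```

Request:
{"op": "apply_moves", "data": {"deltas": [10, 0, -9, 0, 0, 0, 0, 24, 0, -9, 0, 0, 0, 0, 28, 0, -9, 0, 0, 0, 0, 31, 0, -9, 0, 0, 0, 0, 34, 0, -9, 0, 0, 0, 0, 37, 0, -9, 0, 0, 0, 0, 40.5, 0, -9, 0, 0, 0, 0, 44, 0, -9, 0, 0, 0, 0]}}

```text
clock: 4.5
eef_pos: [536.0, 155.4, 20.2]
tcp_rot: [-1.57, 0.002, -0.07]
ft_force: [-5.7, 3.5, 0.7]
finger_gap: -0.001
```

```bash
python3 -c "
from h import *
st();pads();st()"
```

```text
nest [[-54.5  68.6]] 20.2 F nest [-6.   3.1] 0.7 t 4.5
pad rear edge [[-50.099998474121094, -80.9000015258789], [-48.5, -36.900001525878906]] len 44.1 mid [-49.3 -58.9] yaw -2.0 px [27, 283, 62, 34, 1310]
nest [[-53.5  68.7]] 20.3 F nest [-2.3  1.7] -1.1 t 4.55
```

Request:
{"op": "apply_moves", "data": {"deltas": [-20, 0, 0, 0, 0, 0, 0, -32, 0, -10, 0, 0, 0, 0, -32, 0, -50, 0, 0, 0, 0, -32, 0, -90, 0, 0, 0, 0, -32, 0, -126, 0, 0, 0, 0, -32, 0, -126, 0, 0, 0, 0, -20, 0, -126, 0, 0, 0, 0, -12, 0, -126, 0, 0, 0, 0]}}

```text
clock: 5.22
eef_pos: [516.4, 29.4, 20.4]
tcp_rot: [-1.57, 0.001, -0.072]
ft_force: [0.9, -0.1, -1.3]
finger_gap: 0.002
```

```bash
python3 -c "
from h import *
st()"
```

```text
nest [[-65.1 -58.4]] 20.4 F nest [0.9 0. ] -1.3 t 5.2167
```

Request:
{"op": "apply_moves", "data": {"deltas": [4, 0, 0, 0, 0, 0, 0, 7, 0, -1, 0, 0, 0, 0, 10, 0, -2, 0, 0, 0, 0, 13, 0, -3, 0, 0, 0, 0, 15.5, 0, -4, 0, 0, 0, 0, 18, 0, -5, 0, 0, 0, 0, -2, 0, -4, 0, 0, 0, 0, -22, 0, 10, 0, 0, 0, 0]}}

```text
clock: 5.88
eef_pos: [495.5, 40.1, 20.3]
tcp_rot: [-1.571, -0.001, -0.073]
ft_force: [-1.8, 0.8, -1.3]
finger_gap: -0.0
```

```bash
python3 -c "
from h import *
st();pads();st()"
```

```text
nest [[-86.7 -49.2]] 20.3 F nest [-1.9  0.6] -1.3 t 5.8833
pad rear edge [[-44.400001525878906, 59.900001525878906], [-45.599998474121094, 90.19999694824219]] len 30.3 mid [-45.   75.1] yaw 2.3 px [478, 338, 39, 21, 429]
nest [[-92.5 -46.7]] 20.0 F nest [-6.1  3.2] -0.7 t 5.9333
```

Request:
{"op": "apply_moves", "data": {"deltas": [4, 0, 35, 0, 0, 0, 0, 8, 0, 75, 0, 0, 0, 0, 8, 0, 113, 0, 0, 0, 0, 8, 0, 117, 0, 0, 0, 0, 10, 0, 117, 0, 0, 0, 0, 20, 0, 117, 0, 0, 0, 0, 28, 0, 117, 0, 0, 0, 0, 31, 0, 117, 0, 0, 0, 0]}}

```text
clock: 6.6
eef_pos: [531.4, 156.3, 20.0]
tcp_rot: [-1.57, 0.004, -0.074]
ft_force: [-1.2, -0.2, -0.0]
finger_gap: 0.003
```

```bash
python3 -c "
from h import *
st()"
```

```text
nest [[-59.2  69.3]] 20.0 F nest [-1.2 -0.3] -0.0 t 6.6
```

Request:
{"op": "apply_moves", "data": {"deltas": [3, 0, 0, 0, -0.2, 0, 0, 6.5, 0, -1, 0, -0.2, 0, 0, 10, 0, -2, 0, -0.2, 0, 0, 13.5, 0, -3, 0, -0.2, 0, 0, 17, 0, -4, 0, -0.2, 0, 0, 20, 0, -5, 0, -0.2, 0, 0, 0, 0, -4, 0, -0.2, 0, 0, -16, 0, -14, 0, -0.2, 0, 0]}}

```text
clock: 7.27
eef_pos: [514.5, 143.9, 20.0]
tcp_rot: [-1.57, 0.003, -0.07]
ft_force: [-0.3, -0.4, -0.5]
finger_gap: -0.001
```

```bash
python3 -c "
from h import *
st();pads();st()"
```

```text
nest [[-75.1  55.7]] 20.0 F nest [-0.3 -0.4] -0.5 t 7.2667
pad rear edge [[-36.29999923706055, -85.5], [-34.900001525878906, -50.5]] len 35.0 mid [-35.6 -68. ] yaw -2.4 px [52, 335, 46, 23, 547]
nest [[-79.4  53.5]] 19.6 F nest [-3.6 -0.7] -0.8 t 7.3167
```

Request:
{"op": "apply_moves", "data": {"deltas": [0, 0, -35, 0, 0, 0, 0, 2, 0, -75, 0, 0, 0, 0, 2, 0, -111, 0, 0, 0, 0, 2, 0, -114, 0, 0, 0, 0, 6, 0, -114, 0, 0, 0, 0, 16, 0, -114, 0, 0, 0, 0, 24, 0, -114, 0, 0, 0, 0, 27, 0, -114, 0, 0, 0, 0]}}

```text
clock: 7.98
eef_pos: [531.3, 27.2, 19.6]
tcp_rot: [-1.571, 0.005, -0.069]
ft_force: [-0.3, 0.4, 0.3]
finger_gap: -0.004
```

```bash
python3 -c "
from h import *
st()"
```

```text
nest [[-50.1 -59.6]] 19.6 F nest [-0.3  0.3] 0.3 t 7.9833
```

Request:
{"op": "apply_moves", "data": {"deltas": [3, -0.5, 0, 0, 0, 0, 0, 6.5, -0.5, -1, 0, 0, 0, 0, 10, -0.5, -2, 0, 0, 0, 0, 13.5, -0.5, -2, 0, 0, 0, 0, 17, -0.5, -3, 0, 0, 0, 0, 21, -0.5, -3, 0, 0, 0, 0, 1, -0.5, -3, 0, 0, 0, 0, -16, -0.5, 7, 0, 0, 0, 0]}}

```text
clock: 8.65
eef_pos: [515.9, 34.5, 20.1]
tcp_rot: [-1.571, 0.005, -0.07]
ft_force: [-0.1, 0.7, -0.3]
finger_gap: 0.001
```

```bash
python3 -c "
from h import *
st();pads();st()"
```

```text
nest [[-66.  -53.4]] 20.1 F nest [-0.1  0.7] -0.3 t 8.65
pad rear edge [[-27.5, 49.5], [-30.100000381469727, 86.0999984741211]] len 36.7 mid [-28.8  67.8] yaw 3.9 px [471, 331, 49, 25, 638]
nest [[-70.6 -51.4]] 19.8 F nest [-4.3  1.9] -1.2 t 8.7
```

Request:
{"op": "apply_moves", "data": {"deltas": [0, 0, 35, 0, 0, 0, 0, 2, 0, 75, 0, 0, 0, 0, 2, 0, 114, 0, 0, 0, 0, 2, 0, 118, 0, 0, 0, 0, 6, 0, 118, 0, 0, 0, 0, 16, 0, 118, 0, 0, 0, 0, 24, 0, 118, 0, 0, 0, 0, 26, 0, 118, 0, 0, 0, 0]}}

```text
clock: 9.37
eef_pos: [547.9, 151.5, 19.7]
tcp_rot: [-1.571, 0.008, -0.071]
ft_force: [-0.1, -0.3, -0.1]
finger_gap: 0.003
```

```bash
python3 -c "
from h import *
st()"
```

```text
nest [[-42.3  65.6]] 19.7 F nest [-0.  -0.3] -0.1 t 9.3667
```

Request:
{"op": "apply_moves", "data": {"deltas": [3, 0, 0, 0, 0, -0.4, 0, 6, 0, 0, 0, 0, -0.4, 0, 9, 0, 0, 0, 0, -0.4, 0, 12, 0, 0, 0, 0, -0.4, 0, 15, 0, 0, 0, 0, -0.4, 0, 18, 0, 0, 0, 0, -0.4, 0, -1, 0, 0, 0, 0, -0.4, 0, -19, 0, -10, 0, 0, -0.4, 0]}}

```text
clock: 10.03
eef_pos: [528.8, 143.3, 19.8]
tcp_rot: [-1.57, -0.001, -0.071]
ft_force: [-0.2, 0.2, -0.1]
finger_gap: 0.002
```

```bash
python3 -c "
from h import *
st();pads();st()"
```

```text
nest [[-60.8  56. ]] 19.8 F nest [-0.2  0.2] -0.1 t 10.0333
pad rear edge [[-18.299999237060547, -87.80000305175781], [-18.399999618530273, -55.5]] len 32.3 mid [-18.4 -71.7] yaw 0.2 px [51, 340, 41, 21, 445]
nest [[-65.8  53.7]] 19.4 F nest [-3.  -1.8] -2.2 t 10.0833
```

Request:
{"op": "apply_moves", "data": {"deltas": [2, 0, -35, 0, 0, 0, 0, 6, 0, -75, 0, 0, 0, 0, 8, 0, -114, 0, 0, 0, 0, 8, 0, -118, 0, 0, 0, 0, 12, 0, -118, 0, 0, 0, 0, 22, 0, -118, 0, 0, 0, 0, 29, 0, -118, 0, 0, 0, 0, 32, 0, -118, 0, 0, 0, 0]}}

```text
clock: 10.75
eef_pos: [549.2, 22.2, 19.5]
tcp_rot: [-1.572, 0.003, -0.069]
ft_force: [0.4, 0.1, 0.9]
finger_gap: -0.001
```

```bash
python3 -c "
from h import *
st()"
```

```text
nest [[-31.9 -63.3]] 19.5 F nest [0.4 0.1] 0.9 t 10.75
```

Push to −15: dx 17.

Request:
{"op": "apply_moves", "data": {"deltas": [2.5, -0.5, 0, 0, 0, 0, 0, 5.5, -0.5, 0, 0, 0, 0, 0, 8.5, -0.5, 0, 0, 0, 0, 0, 11.5, -0.5, 0, 0, 0, 0, 0, 14, -0.5, 0, 0, 0, 0, 0, 17, -0.5, 0, 0, 0, 0, 0, -1, -0.5, 0, 0, 0, 0, 0, -19, -0.5, 10, 0, 0, 0, 0]}}

```text
clock: 11.42
eef_pos: [531.4, 32.9, 19.9]
tcp_rot: [-1.572, 0.002, -0.07]
ft_force: [0.2, -0.4, 0.4]
finger_gap: 0.003
```

```bash
python3 -c "
from h import *
st();pads();st()"
```

```text
nest [[-50.5 -53.8]] 19.9 F nest [ 0.2 -0.4] 0.4 t 11.4167
pad rear edge [[-12.300000190734863, 49.5], [-14.300000190734863, 86.5999984741211]] len 37.2 mid [-13.3  68. ] yaw 3.1 px [472, 332, 49, 24, 645]
nest [[-55.4 -51.8]] 19.6 F nest [-4.4  3.4] -1.1 t 11.4667
```

Request:
{"op": "apply_moves", "data": {"deltas": [0, 0, 35, 0, 0, 0, 0, 3, 0, 75, 0, 0, 0, 0, 3, 0, 114, 0, 0, 0, 0, 3, 0, 118, 0, 0, 0, 0, 8, 0, 118, 0, 0, 0, 0, 18, 0, 118, 0, 0, 0, 0, 25, 0, 118, 0, 0, 0, 0, 27, 0, 118, 0, 0, 0, 0]}}

```text
clock: 12.13
eef_pos: [563.7, 149.9, 19.4]
tcp_rot: [-1.571, 0.005, -0.071]
ft_force: [-0.2, 0.0, 0.4]
finger_gap: 0.001
```

```bash
python3 -c "
from h import *
st()"
```

```text
nest [[-26.4  65.1]] 19.4 F nest [-0.2  0. ] 0.4 t 12.1333
```

Request:
{"op": "apply_moves", "data": {"deltas": [2.5, -0.5, 0, 0, 0, -0.2, 0, 5.5, -0.5, 0, 0, 0, -0.2, 0, 8.5, -0.5, 0, 0, 0, -0.2, 0, 11.5, -0.5, 0, 0, 0, -0.2, 0, 14.5, -0.5, 0, 0, 0, -0.2, 0, 17.5, -0.5, 0, 0, 0, -0.2, 0, -1, -0.5, 0, 0, 0, -0.2, 0, -19, -0.5, -10, 0, 0, -0.2, 0]}}

```text
clock: 12.8
eef_pos: [544.5, 141.7, 20.0]
tcp_rot: [-1.571, 0.001, -0.071]
ft_force: [-0.7, -0.6, -0.2]
finger_gap: -0.002
```

```bash
python3 -c "
from h import *
st();pads();st()"
```

```text
nest [[-45.   55.6]] 20.0 F nest [-0.7 -0.7] -0.2 t 12.8
pad rear edge [[-4.900000095367432, -87.5], [-3.9000000953674316, -53.29999923706055]] len 34.2 mid [ -4.4 -70.4] yaw -1.7 px [51, 337, 44, 22, 532]
nest [[-49.9  53.3]] 19.6 F nest [-4.5 -1.1] -1.2 t 12.85
```

Request:
{"op": "apply_moves", "data": {"deltas": [0, 0, -35, 0, 0, 0, 0, 3, 0, -75, 0, 0, 0, 0, 5, 0, -114, 0, 0, 0, 0, 5, 0, -118, 0, 0, 0, 0, 10, 0, -118, 0, 0, 0, 0, 20, 0, -118, 0, 0, 0, 0, 28, 0, -118, 0, 0, 0, 0, 30, 0, -118, 0, 0, 0, 0]}}

```text
clock: 13.52
eef_pos: [562.9, 20.5, 19.7]
tcp_rot: [-1.572, 0.004, -0.07]
ft_force: [0.4, 0.1, -1.2]
finger_gap: 0.002
```

```bash
python3 -c "
from h import *
st()"
```

```text
nest [[-18.1 -64. ]] 19.7 F nest [0.4 0.1] -1.2 t 13.5167
```

Request:
{"op": "apply_moves", "data": {"deltas": [2.5, 0, 0, 0, 0, 0, 0, 5, 0, 0, 0, 0, 0, 0, 7.5, 0, 0, 0, 0, 0, 0, 10, 0, 0, 0, 0, 0, 0, 12.5, 0, 0, 0, 0, 0, 0, 15, 0, 0, 0, 0, 0, 0, -2, 0, 0, 0, 0, 0, 0, -20, 0, 10, 0, 0, 0, 0]}}

```text
clock: 14.18
eef_pos: [544.0, 31.1, 19.7]
tcp_rot: [-1.572, 0.003, -0.071]
ft_force: [0.0, 0.4, -0.2]
finger_gap: -0.004
```

```bash
python3 -c "
from h import *
st();pads();st()"
```

```text
nest [[-37.8 -54.8]] 19.7 F nest [-0.   0.4] -0.2 t 14.1833
pad rear edge [[2.0999999046325684, 51.0], [1.100000023841858, 87.0999984741211]] len 36.1 mid [ 1.6 69. ] yaw 1.6 px [475, 335, 47, 23, 561]
nest [[-42.7 -52.7]] 19.4 F nest [-4.   2.9] -0.8 t 14.2333
```

Request:
{"op": "apply_moves", "data": {"deltas": [0, 0, 35, 0, 0, 0, 0, 3, 0, 75, 0, 0, 0, 0, 4, 0, 115, 0, 0, 0, 0, 4, 0, 119, 0, 0, 0, 0, 10, 0, 119, 0, 0, 0, 0, 20, 0, 119, 0, 0, 0, 0, 27, 0, 119, 0, 0, 0, 0, 29, 0, 119, 0, 0, 0, 0]}}

```text
clock: 14.9
eef_pos: [578.4, 149.0, 19.1]
tcp_rot: [-1.572, 0.007, -0.072]
ft_force: [0.8, 0.0, 0.4]
finger_gap: -0.005
```

```bash
python3 -c "
from h import *
st()"
```

```text
nest [[-11.7  65.3]] 19.1 F nest [0.8 0.1] 0.4 t 14.9
```

Request:
{"op": "apply_moves", "data": {"deltas": [2, -1, 0, 0, 0, -0.3, 0, 4, -1, 0, 0, 0, -0.3, 0, 6, -1, 0, 0, 0, -0.3, 0, 8, -1, 0, 0, 0, -0.3, 0, 9.5, -1, 0, 0, 0, -0.3, 0, 11, -1, 0, 0, 0, -0.3, 0, 11, -1, 0, 0, 0, -0.3, 0, 11, -1, 0, 0, 0, -0.3, 0]}}

```text
clock: 15.57
eef_pos: [588.6, 148.1, 19.9]
tcp_rot: [-1.572, 0.003, -0.072]
ft_force: [-3.8, 1.7, 0.9]
finger_gap: 0.0
```

```bash
python3 -c "
from h import *
st();pads();st()"
```

```text
nest [[-1.4 65. ]] 19.9 F nest [-3.9  1.4] 0.9 t 15.5667
pad rear edge [[6.099999904632568, -87.4000015258789], [6.800000190734863, -43.29999923706055]] len 44.2 mid [  6.4 -65.4] yaw -0.9 px [25, 287, 61, 33, 1253]
nest [[-1.4 65.1]] 19.9 F nest [-4.8  0.4] 0.9 t 15.6167
```

Request:
{"op": "apply_moves", "data": {"deltas": [2, 0, 0, 0, 0, 0, 0, 3.5, 0, 0, 0, 0, 0, 0, -18, 0, 0, 0, 0, 0, 0, -34, 0, -10, 0, 0, 0, 0, -34, 0, -50, 0, 0, 0, 0, -34, 0, -90, 0, 0, 0, 0, -34, 0, -129, 0, 0, 0, 0, -34, 0, -129, 0, 0, 0, 0]}}

```text
clock: 16.28
eef_pos: [545.5, 16.1, 20.4]
tcp_rot: [-1.573, 0.002, -0.076]
ft_force: [0.7, -0.4, -0.5]
finger_gap: -0.002
```

```bash
python3 -c "
from h import *
st()"
```

```text
nest [[-35.2 -69.6]] 20.4 F nest [ 0.8 -0.3] -0.5 t 16.2833
```

Request:
{"op": "apply_moves", "data": {"deltas": [14, 0, 5, 0, 0, 0, 0, 25, 0, 5, 0, -0.2, 0, 0, 28, 0, 5, 0, -0.2, 0, 0, 30.5, 0, 5, 0, -0.2, 0, 0, 32.5, 0, 5, 0, -0.2, 0, 0, 34.5, 0, 5, 0, -0.2, 0, 0, 36, 0, 5, 0, -0.2, 0, 0, 37, 0, 5, 0, -0.2, 0, 0]}}

```text
clock: 16.95
eef_pos: [581.3, 18.4, 20.0]
tcp_rot: [-1.573, 0.004, -0.072]
ft_force: [-6.3, -2.9, 2.1]
finger_gap: 0.004
```

```bash
python3 -c "
from h import *
st();pads();st()"
```

```text
nest [[  0.3 -64.8]] 20.0 F nest [-6.  -3.3] 2.1 t 16.95
pad rear edge [[11.5, 43.900001525878906], [12.199999809265137, 87.9000015258789]] len 44.0 mid [11.8 65.9] yaw -0.9 px [486, 293, 61, 32, 1229]
nest [[  0.4 -64.8]] 20.0 F nest [-4.1 -1.6] 0.5 t 17.0
```

Request:
{"op": "apply_moves", "data": {"deltas": [1, 0, 0, 0, 0, 0, 0, 2, 0, 0, 0, 0, 0, 0, 3, 0, 0, 0, 0, 0, 0, 4, 0, 0, 0, 0, 0, 0, 4, 0, 0, 0, 0, 0, 0, 4, 0, 0, 0, 0, 0, 0, 4, 0, 0, 0, 0, 0, 0, 4, 0, 0, 0, 0, 0, 0]}}

```text
clock: 17.67
eef_pos: [584.5, 18.2, 19.8]
tcp_rot: [-1.574, 0.006, -0.072]
ft_force: [-5.0, -2.8, 0.2]
finger_gap: -0.001
```

```bash
python3 -c "
from h import *
st()"
```

```text
nest [[  3.5 -64.8]] 19.8 F nest [-4.8 -3.2] 0.2 t 17.6667
```

Request:
{"op": "apply_moves", "data": {"deltas": [-16, 0, 0, 0, 0, 0, 0, -32, 0, 8, 0, -0.2, 0, 0, -32, 0, 48, 0, -0.2, 0, 0, -32, 0, 88, 0, -0.2, 0, 0, -32, 0, 126, 0, -0.2, 0, 0, -31, 0, 130, 0, -0.2, 0, 0, -20, 0, 130, 0, -0.2, 0, 0, -8, 0, 130, 0, -0.2, 0, 0]}}

```text
clock: 18.33
eef_pos: [585.6, 149.8, 19.5]
tcp_rot: [-1.573, 0.006, -0.066]
ft_force: [-0.0, 1.0, 0.6]
finger_gap: -0.002
```

```bash
python3 -c "
from h import *
st();pads();st()"
```

```text
nest [[-4.5 66.5]] 19.5 F nest [-0.1  1. ] 0.6 t 18.3333
pad rear edge [[13.600000381469727, -87.9000015258789], [13.199999809265137, -44.0]] len 44.0 mid [ 13.4 -65.9] yaw 0.5 px [27, 301, 60, 32, 1166]
nest [[-1.4 66.1]] 19.8 F nest [ 2.4 -1.1] 0.5 t 18.3833
```

Request:
{"op": "apply_moves", "data": {"deltas": [1, 0, -1, 0, 0, 0, 0, 2.2, 0, -1, 0, 0, 0, 0, 3.4, 0, -1, 0, 0, 0, 0, 4.6, 0, -1, 0, 0, 0, 0, 5.8, 0, -1, 0, 0, 0, 0, 6.8, 0, -1, 0, 0, 0, 0, 7.5, 0, -1, 0, 0, 0, 0, 8, 0, -1, 0, 0, 0, 0]}}

```text
clock: 19.05
eef_pos: [595.3, 147.7, 19.6]
tcp_rot: [-1.573, 0.005, -0.067]
ft_force: [-6.5, 4.1, 3.1]
finger_gap: -0.002
```

```bash
python3 -c "
from h import *
st();pads();st()"
```

```text
nest [[ 5.3 65.2]] 19.6 F nest [-6.8  3.6] 3.1 t 19.05
pad rear edge [[13.5, -87.5999984741211], [14.0, -43.5]] len 44.1 mid [ 13.8 -65.5] yaw -0.7 px [24, 287, 61, 33, 1253]
nest [[ 5.4 65.2]] 19.6 F nest [-4.6  2.1] 2.2 t 19.1
```

Request:
{"op": "apply_moves", "data": {"deltas": [1, 0, 0, 0, 0, 0, 0, 1.8, 0, 0, 0, 0, 0, 0, 2.6, 0, 0, 0, 0, 0, 0, 3.4, 0, 0, 0, 0, 0, 0, 4, 0, 0, 0, 0, 0, 0, 4, 0, 0, 0, 0, 0, 0, 4, 0, 0, 0, 0, 0, 0, 4, 0, 0, 0, 0, 0, 0]}}

```text
clock: 19.77
eef_pos: [598.5, 147.6, 19.4]
tcp_rot: [-1.573, 0.007, -0.067]
ft_force: [-4.5, 2.7, 2.0]
finger_gap: -0.001
```

```bash
python3 -c "
from h import *
st()"
```

```text
nest [[ 8.4 65.2]] 19.4 F nest [-4.7  2.4] 2.0 t 19.7667
```

Request:
{"op": "apply_moves", "data": {"deltas": [-18, 0, 0, 0, 0, 0, 0, -37, 0, -8, 0, -0.3, 0, 0, -38, 0, -48, 0, -0.3, 0, 0, -38, 0, -88, 0, -0.3, 0, 0, -38, 0, -126, -0.1, -0.3, 0, 0, -36, 0, -130, 0, -0.3, 0, 0, -24, 0, -130, 0, -0.3, 0, 0, -11, 0, -130, 0, -0.3, 0, 0]}}

```text
clock: 20.43
eef_pos: [578.7, 17.7, 19.9]
tcp_rot: [-1.573, 0.007, -0.064]
ft_force: [-0.6, 0.4, 0.4]
finger_gap: 0.001
```

```bash
python3 -c "
from h import *
st();pads();st()"
```

```text
nest [[ -2.2 -65.7]] 19.9 F nest [-0.7  0.4] 0.4 t 20.4333
pad rear edge [[17.899999618530273, 44.400001525878906], [19.200000762939453, 88.5]] len 44.2 mid [18.6 66.4] yaw -1.7 px [483, 309, 61, 30, 1145]
nest [[  1.2 -65.4]] 20.2 F nest [2.  0.5] 0.9 t 20.4833
```

Request:
{"op": "apply_moves", "data": {"deltas": [1, 0, 0, 0, 0.4, -0.4, 0, 2.2, 0, 0, 0, 0.4, -0.4, 0, 3.4, 0, 0, 0, 0.4, -0.4, 0, 4.6, 0, 0, 0, 0.4, -0.4, 0, 5.8, 0, 0, 0, 0.4, -0.4, 0, 7, 0, 0, 0, 0.4, -0.4, 0, 8, 0, 0, 0, 0.4, -0.4, 0, 8.5, 0, 0, 0, 0.4, -0.4, 0]}}

```text
clock: 21.15
eef_pos: [589.2, 17.3, 19.9]
tcp_rot: [-1.573, -0.001, -0.07]
ft_force: [-5.2, -2.1, 1.9]
finger_gap: -0.0
```

```bash
python3 -c "
from h import *
st();pads();st()"
```

```text
nest [[  8.3 -65.4]] 19.9 F nest [-5.  -2.4] 1.9 t 21.15
pad rear edge [[18.600000381469727, 43.5], [19.0, 87.9000015258789]] len 44.4 mid [18.8 65.7] yaw -0.5 px [487, 292, 61, 32, 1229]
nest [[  8.4 -65.4]] 19.9 F nest [-4.8 -1.9] 1.1 t 21.2
```

Request:
{"op": "apply_moves", "data": {"deltas": [0.8, 0, 0, 0, 0, 0, 0, 1.6, 0, 0, 0, 0, 0, 0, 2.4, 0, 0, 0, 0, 0, 0, 3.2, 0, 0, 0, 0, 0, 0, 4, 0, 0, 0, 0, 0, 0, 4, 0, 0, 0, 0, 0, 0, 4, 0, 0, 0, 0, 0, 0, 4, 0, 0, 0, 0, 0, 0]}}

```text
clock: 21.87
eef_pos: [592.4, 17.0, 19.7]
tcp_rot: [-1.573, 0.0, -0.07]
ft_force: [-4.8, -2.6, 0.8]
finger_gap: -0.004
```

```bash
python3 -c "
from h import *
st()"
```

```text
nest [[ 11.5 -65.5]] 19.7 F nest [-4.6 -2.9] 0.8 t 21.8667
```

Request:
{"op": "apply_moves", "data": {"deltas": [-18, 0, 0, 0, 0, 0, 0, -36, 0, 8, 0, 0, 0, 0, -37, 0, 48, 0, 0, 0, 0, -37, 0, 88, 0, 0, 0, 0, -37, 0, 126, 0, 0, 0, 0, -34, 0, 130, 0, 0, 0, 0, -22, 0, 130, 0, 0, 0, 0, -9, 0, 130, 0, 0, 0, 0]}}

```text
clock: 22.53
eef_pos: [592.5, 148.6, 19.4]
tcp_rot: [-1.573, 0.0, -0.067]
ft_force: [1.0, -0.2, -0.6]
finger_gap: -0.003
```

```bash
python3 -c "
from h import *
st();pads();st()"
```

```text
nest [[ 2.3 65.8]] 19.4 F nest [ 1.  -0.1] -0.6 t 22.5333
pad rear edge [[21.600000381469727, -88.0999984741211], [20.799999237060547, -44.099998474121094]] len 44.0 mid [ 21.2 -66.1] yaw 1.0 px [28, 304, 61, 31, 1154]
nest [[ 5.6 65.4]] 19.7 F nest [ 2.8 -1.4] 0.4 t 22.5833
```

Request:
{"op": "apply_moves", "data": {"deltas": [0.8, 0, 0, 0, 0.2, 0, 0, 1.8, 0, 0, 0, 0.2, 0, 0, 2.8, 0, 0, 0, 0.2, 0, 0, 3.8, 0, 0, 0, 0.2, 0, 0, 4.8, 0, 0, 0, 0.2, 0, 0, 5.8, 0, 0, 0, 0.2, 0, 0, 6.5, 0, 0, 0, 0.2, 0, 0, 7, 0, 0, 0, 0.2, 0, 0]}}

```text
clock: 23.25
eef_pos: [601.5, 147.6, 19.6]
tcp_rot: [-1.573, -0.0, -0.072]
ft_force: [-4.5, 2.4, 3.1]
finger_gap: -0.003
```

```bash
python3 -c "
from h import *
st();pads();st()"
```

```text
nest [[11.5 65.5]] 19.6 F nest [-4.7  2.1] 3.1 t 23.25
pad rear edge [[21.399999618530273, -87.9000015258789], [21.299999237060547, -43.70000076293945]] len 44.2 mid [ 21.4 -65.8] yaw 0.1 px [25, 291, 61, 32, 1222]
nest [[11.6 65.5]] 19.6 F nest [-5.5  0.7] 2.9 t 23.3
```

Request:
{"op": "apply_moves", "data": {"deltas": [0.7, 0, 0, 0, 0, 0, 0, 1.4, 0, 0, 0, 0, 0, 0, 2.1, 0, 0, 0, 0, 0, 0, 2.8, 0, 0, 0, 0, 0, 0, 3.5, 0, 0, 0, 0, 0, 0, 3.5, 0, 0, 0, 0, 0, 0, 3.5, 0, 0, 0, 0, 0, 0, 3.5, 0, 0, 0, 0, 0, 0]}}

```text
clock: 23.97
eef_pos: [602.1, 147.4, 19.1]
tcp_rot: [-1.573, 0.005, -0.072]
ft_force: [-15.5, 3.6, 8.3]
finger_gap: -0.002
```

```bash
python3 -c "
from h import *
st()"
```

```text
nest [[12.1 65.3]] 19.1 F nest [-15.7   2.5] 8.3 t 23.9667
```

Request:
{"op": "apply_moves", "data": {"deltas": [-18, 0, 0, 0, 0, 0, 0, -37, 0, -8, 0, 0, 0, 0, -38, 0, -48, 0, 0, 0, 0, -38, 0, -88, 0, 0, 0, 0, -38, 0, -126, 0, 0, 0, 0, -33, 0, -130, 0, 0, 0, 0, -20, 0, -130, 0, 0, 0, 0, -6, 0, -130, 0, 0, 0, 0]}}

```text
clock: 24.63
eef_pos: [587.0, 17.0, 19.7]
tcp_rot: [-1.574, 0.005, -0.074]
ft_force: [0.7, 0.6, 0.2]
finger_gap: -0.0
```

```bash
python3 -c "
from h import *
st();pads();st()"
```

```text
nest [[  6.1 -65.8]] 19.7 F nest [0.7 0.7] 0.2 t 24.6333
pad rear edge [[21.799999237060547, 43.900001525878906], [22.0, 88.0]] len 44.1 mid [21.9 65.9] yaw -0.2 px [486, 299, 61, 32, 1198]
nest [[  9.6 -65.5]] 20.0 F nest [ 3.5 -0.1] 0.8 t 24.6833
```

Request:
{"op": "apply_moves", "data": {"deltas": [0.5, 0, 0, 0, -0.2, -0.2, 0, 1, 0, 0, 0, -0.2, -0.2, 0, 1.5, 0, 0, 0, -0.2, -0.2, 0, 2, 0, 0, 0, -0.2, -0.2, 0, 2.6, 0, 0, 0, -0.2, -0.2, 0, 3.2, 0, 0, 0, -0.2, -0.2, 0, 3.7, 0, 0, 0, -0.2, -0.2, 0, 4, 0, 0, 0, -0.2, -0.2, 0]}}

```text
clock: 25.35
eef_pos: [592.9, 17.0, 19.8]
tcp_rot: [-1.574, 0.001, -0.07]
ft_force: [-8.5, 1.3, 4.1]
finger_gap: 0.003
```

```bash
python3 -c "
from h import *
st();pads();st()"
```

```text
nest [[ 12.  -65.4]] 19.8 F nest [-8.6  0.7] 4.1 t 25.35
pad rear edge [[21.799999237060547, 43.70000076293945], [22.0, 88.0]] len 44.3 mid [21.9 65.8] yaw -0.3 px [487, 291, 62, 32, 1234]
nest [[ 12.  -65.4]] 19.8 F nest [-6.4 -0.3] 5.2 t 25.4
```

Request:
{"op": "apply_moves", "data": {"deltas": [-18, 0, 0, 0, 0, 0, 0, -37, 0, 8, 0, 0, 0, 0, -38, 0, 48, 0, 0, 0, 0, -38, 0, 88, 0, 0, 0, 0, -38, 0, 126, 0, 0, 0, 0, -33, 0, 130, 0, 0, 0, 0, -19, 0, 130, 0, 0, 0, 0, -5, 0, 130, 0, 0, 0, 0]}}

```text
clock: 26.07
eef_pos: [596.9, 148.3, 19.5]
tcp_rot: [-1.574, 0.001, -0.068]
ft_force: [0.5, -0.6, -0.4]
finger_gap: 0.001
```

```bash
python3 -c "
from h import *
st();pads();st()"
```

```text
nest [[ 6.8 65.8]] 19.5 F nest [ 0.5 -0.6] -0.4 t 26.0667
pad rear edge [[21.600000381469727, -87.69999694824219], [21.600000381469727, -43.599998474121094]] len 44.1 mid [ 21.6 -65.7] yaw -0.1 px [27, 297, 60, 33, 1185]
nest [[10.2 65.3]] 19.8 F nest [ 2.5 -1.2] 1.3 t 26.1167
```

Request:
{"op": "apply_moves", "data": {"deltas": [1, 0, 0, 0, 0.2, 0, 0, 2, 0, 0, 0, 0.2, 0, 0, 3, 0, 0, 0, 0.2, 0, 0, 4, 0, 0, 0, 0.2, 0, 0, 4.7, 0, 0, 0, 0.2, 0, 0, 5.2, 0, 0, 0, 0.2, 0, 0, 5.4, 0, 0, 0, 0.2, 0, 0, 5.4, 0, 0, 0, 0.2, 0, 0]}}

```text
clock: 26.78
eef_pos: [602.1, 147.2, 19.4]
tcp_rot: [-1.574, 0.004, -0.072]
ft_force: [-14.8, 2.6, 7.0]
finger_gap: 0.002
```

```bash
python3 -c "
from h import *
st()"
```

```text
nest [[12.1 65.1]] 19.4 F nest [-15.    1.6] 7.0 t 26.7833
```

Request:
{"op": "apply_moves", "data": {"deltas": [4, 0, 0, 0, 0, 0, 0, 4.6, 0, 0, 0, 0, 0, 0, 4.6, 0, 0, 0, 0, 0, 0, 4.6, 0, 0, 0, 0, 0, 0, 4.6, 0, 0, 0, 0, 0, 0, 4.6, 0, 0, 0, 0, 0, 0, 4.6, 0, 0, 0, 0, 0, 0, 4.6, 0, 0, 0, 0, 0, 0]}}

```text
clock: 27.45
eef_pos: [601.9, 146.9, 18.7]
tcp_rot: [-1.575, 0.012, -0.072]
ft_force: [-20.0, 3.0, 11.3]
finger_gap: 0.001
```

```bash
python3 -c "
from h import *
st();grab_frame('wrist');st()"
```

```text
nest [[11.9 64.8]] 18.7 F nest [-20.2   1.6] 11.3 t 27.45
nest [[11.9 64.7]] 18.7 F nest [-19.7   1.5] 10.9 t 27.5
```

Request:
{"op": "apply_moves", "data": {"deltas": [4.8, -0.7, 0.3, 0, 0, -0.45, 0, 4.8, -0.7, 0.3, 0, 0, -0.45, 0, 4.8, -0.7, 0.3, 0, 0, -0.45, 0, 4.8, -0.7, 0.3, 0, 0, -0.45, 0, 4.8, -0.7, 0.3, 0, 0, -0.45, 0, 4.8, -0.7, 0.3, 0, 0, -0.45, 0, 4.8, -0.7, 0.3, 0, 0, -0.45, 0, 4.8, -0.7, 0.3, 0, 0, -0.45, 0]}}

```text
clock: 28.17
eef_pos: [601.9, 146.8, 18.7]
tcp_rot: [-1.576, 0.012, -0.072]
ft_force: [-20.0, 3.7, 10.8]
finger_gap: 0.004
```

```bash
python3 -c "
from h import *
st()"
```

```text
nest [[11.9 64.7]] 18.7 F nest [-20.2   2.2] 10.8 t 28.1667
```

Request:
{"op": "apply_moves", "data": {"deltas": [-14, -1, 0, 0, 0, -0.6, 0, -36, -1, -8, 0, 0, -0.6, 0, -38, -1, -48, 0, 0, -0.6, 0, -38, -1, -88, 0, 0, -0.6, 0, -38, -1, -126, 0, 0, -0.6, 0, -33, -1, -130, 0, 0, -0.6, 0, -19, -1, -130, 0, 0, -0.6, 0, -5, -1, -130, 0, 0, -0.6, 0]}}

```text
clock: 28.83
eef_pos: [587.2, 16.4, 20.6]
tcp_rot: [-1.576, 0.002, -0.074]
ft_force: [0.6, 0.9, -0.0]
finger_gap: 0.004
```

```bash
python3 -c "
from h import *
st();pads();st()"
```

```text
nest [[  6.3 -66.4]] 20.6 F nest [0.5 1. ] -0.0 t 28.8333
pad rear edge [[21.899999618530273, 43.79999923706055], [21.899999618530273, 88.0999984741211]] len 44.4 mid [21.9 65.9] yaw 0.1 px [486, 298, 61, 32, 1194]
nest [[  9.7 -66.1]] 20.8 F nest [ 2.6 -0.5] 0.1 t 28.8833
```

Tool at 9.7; ramp to 16.0 first.

Request:
{"op": "apply_moves", "data": {"deltas": [1, 0.8, 0.5, 0, -0.2, 0, 0, 2, 0.8, 0.5, 0, -0.2, 0, 0, 3, 0.8, 0.5, 0, -0.2, 0, 0, 4, 0.8, 0.5, 0, -0.2, 0, 0, 5, 0.8, 0.5, 0, -0.2, 0, 0, 5.7, 0.8, 0.5, 0, -0.2, 0, 0, 6, 0.8, 0.5, 0, -0.2, 0, 0, 6, 0.8, 0.5, 0, -0.2, 0, 0]}}

```text
clock: 29.55
eef_pos: [592.8, 17.1, 19.5]
tcp_rot: [-1.576, 0.005, -0.07]
ft_force: [-15.3, 0.9, 9.0]
finger_gap: -0.002
```

```bash
python3 -c "
from h import *
st()"
```

```text
nest [[ 11.9 -65.4]] 19.5 F nest [-15.4  -0.2] 9.0 t 29.55
```

Request:
{"op": "apply_moves", "data": {"deltas": [4.2, 0, 0, 0, 0, 0, 0, 4.7, 0, 0, 0, 0, 0, 0, 4.7, 0, 0, 0, 0, 0, 0, 4.7, 0, 0, 0, 0, 0, 0, 4.7, 0, 0, 0, 0, 0, 0, 4.7, 0, 0, 0, 0, 0, 0, 4.7, 0, 0, 0, 0, 0, 0, 4.7, 0, 0, 0, 0, 0, 0]}}

```text
clock: 30.22
eef_pos: [592.5, 17.3, 18.8]
tcp_rot: [-1.576, 0.014, -0.069]
ft_force: [-19.2, 0.2, 9.3]
finger_gap: 0.001
```

```bash
python3 -c "
from h import *
st()"
```

```text
nest [[ 11.6 -65.2]] 18.8 F nest [-19.2  -1.1] 9.3 t 30.2167
```

Request:
{"op": "apply_moves", "data": {"deltas": [5.2, -0.7, 0, 0, 0, -0.5, 0, 5.2, -0.7, 0, 0, 0, -0.5, 0, 5.2, -0.7, 0, 0, 0, -0.5, 0, 5.2, -0.7, 0, 0, 0, -0.5, 0, 5.2, -0.7, 0, 0, 0, -0.5, 0, 5.2, -0.7, 0, 0, 0, -0.5, 0, 5.2, -0.7, 0, 0, 0, -0.5, 0, 5.2, -0.7, 0, 0, 0, -0.5, 0]}}

```text
clock: 30.88
eef_pos: [592.5, 17.3, 18.7]
tcp_rot: [-1.576, 0.014, -0.069]
ft_force: [-21.2, -0.8, 11.2]
finger_gap: 0.003
```

```bash
python3 -c "
from h import *
st()"
```

```text
nest [[ 11.6 -65.1]] 18.7 F nest [-21.1  -2.3] 11.2 t 30.8833
```

Request:
{"op": "apply_moves", "data": {"deltas": [-18, 0, 0, 0, 0, -0.7, 0, -42, -10, 0, 0, 0, -0.7, 0, -42, -50, 0, 0, 0, -0.7, 0, -40, -90, -10, 0, 0, -0.7, 0, -36, -101, -50, 0, 0, -0.7, 0, -34, -101, -90, 0, 0, -0.7, 0, -34, -101, -109, 0, 0, -0.7, 0, -34, -101, -109, 0, 0, -0.7, 0]}}

```text
clock: 31.55
eef_pos: [552.3, -92.1, 121.3]
tcp_rot: [-1.577, 0.001, -0.071]
ft_force: [0.7, -1.1, -0.4]
finger_gap: 0.001
```

Run:
```python
from h import *
st();f=grab_frame("side");st()
for t in np.arange(2.1,-.01,-.1):
    s,c=np.sin(t),np.cos(t); p=np.array([7.5,-122])+52*np.array([-s,c])-(6+11*abs(c)+8*s)*np.array([c,s]); print(round(t,2),p.round(0),end=" ")
cv2.imwrite("pics/s5.png",cv2.resize(f["color"][120:300,220:420],None,fx=3,fy=3,interpolation=cv2.INTER_CUBIC)[...,::-1])
```

```text
nest [[ -20.8 -177.1]] 121.3 F nest [ 0.8 -1.1] -0.4 t 31.55
nest [[ -21.2 -175.2]] 120.9 F nest [ 0.  -0.1] -0.3 t 31.6
2.1 [ -28. -164.] 2.0 [ -32. -160.] 1.9 [ -36. -155.] 1.8 [ -39. -150.] 1.7 [ -42. -144.] 1.6 [ -44. -138.] 1.5 [ -45. -133.] 1.4 [ -46. -129.] 1.3 [ -47. -124.] 1.2 [ -47. -119.] 1.1 [ -47. -115.] 1.0 [ -46. -110.] 0.9 [ -45. -105.] 0.8 [ -43. -100.] 0.7 [-41. -95.] 0.6 [-38. -90.] 0.5 [-35. -86.] 0.4 [-30. -82.] 0.3 [-26. -78.] 0.2 [-21. -75.] 0.1 [-15. -72.] -0.0 [ -9. -70.]
```

View pics/s5.png

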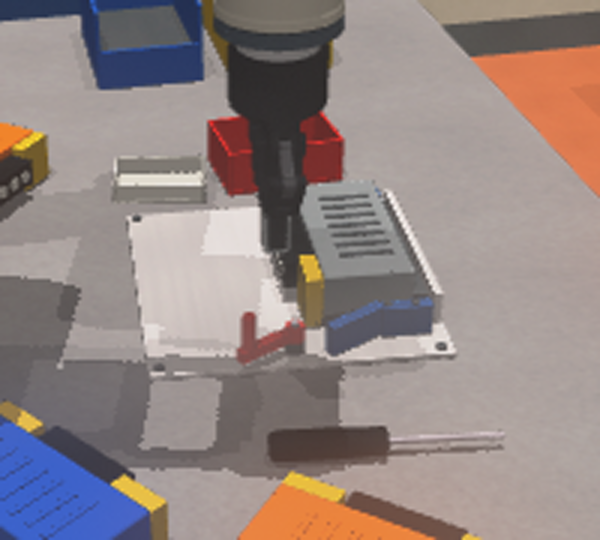

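Request:
{"op": "apply_moves", "data": {"deltas": [0, 35, 0, 0, 0, 0, 0, 0, 70, 0, 0, 0, 0, 0, 0, 79, 0, 0, 0, 0, 0, 0, 79, 0, 0, 0, 0, 0, -4, 79, 6, 0, 0, 0, 0, -8, 79, 12, 0, 0, 0, 0, -12, 79, 17, 0, 0, 0, 0, -15, 79, 21, 0, 0, 0, 0]}}

```text
clock: 32.27
eef_pos: [538.4, -67.6, 43.1]
tcp_rot: [-1.577, 0.0, -0.07]
ft_force: [0.2, 0.8, 0.3]
finger_gap: -0.001
```

```bash
python3 -c "
from h import *
st()"
```

```text
nest [[ -36.4 -153.7]] 43.1 F nest [0.1 0.8] 0.3 t 32.2667
```

Request:
{"op": "apply_moves", "data": {"deltas": [-3, 0, 4, 0, 0, 0, 0, -6, 0, 10, 0, 0, 0, 0, -8, 0, 16, 0, 0, 0, 0, -9, 0, 21, 0, 0, 0, 0, -10, 0, 27, 0, 0, 0, 0, -11, 0, 34, 0, 0, 0, 0, -10.5, 0, 40, 0, 0, 0, 0, -10, 0, 45, 0, 0, 0, 0]}}

```text
clock: 32.93
eef_pos: [531.8, -21.3, 42.8]
tcp_rot: [-1.577, 0.0, -0.07]
ft_force: [-0.5, -1.2, -0.4]
finger_gap: -0.0
```

```bash
python3 -c "
from h import *
st()"
```

```text
nest [[ -46.3 -107.9]] 42.8 F nest [-0.4 -1.3] -0.4 t 32.9333
```

Request:
{"op": "apply_moves", "data": {"deltas": [1, 0, 4, 0, 0, 0, 0, 3, 0, 9, 0, 0, 0, 0, 5, 0, 14, 0, 0, 0, 0, 8, 0, 19, 0, 0, 0, 0, 12, 0, 23, 0, 0, 0, 0, 17, 0, 28, 0, 0, 0, 0, 22, 0, 32, 0, 0, 0, 0, 27, 0, 35, 0, 0, 0, 0]}}

```text
clock: 33.6
eef_pos: [561.9, 12.2, 42.6]
tcp_rot: [-1.577, -0.0, -0.07]
ft_force: [0.1, -0.3, -0.5]
finger_gap: -0.002
```

```bash
python3 -c "
from h import *
st()"
```

```text
nest [[-18.6 -72.4]] 42.6 F nest [ 0.1 -0.3] -0.5 t 33.6
```

Request:
{"op": "apply_moves", "data": {"deltas": [2, 0, 1, 0, 0, 0, 0, 4, 0, 2, 0, 0, 0, 0, 6, 0, 2, 0, 0, 0, 0, 7.5, 0, 2, 0, 0, 0, 0, 9, 0, 2, 0, 0, 0, 0, 10, 0, 2, 0, 0, 0, 0, 10.5, 0, 2, 0, 0, 0, 0, 10.5, 0, 2, 0, 0, 0, 0]}}

```text
clock: 34.27
eef_pos: [572.5, 13.3, 42.6]
tcp_rot: [-1.577, 0.0, -0.07]
ft_force: [-0.1, 0.9, 0.4]
finger_gap: 0.004
```

```bash
python3 -c "
from h import *
st();f=grab_frame('side')
cv2.imwrite('pics/s6.png',cv2.resize(f['color'][170:260,270:390],None,fx=5,fy=5,interpolation=cv2.INTER_CUBIC)[...,::-1])"
```

```text
nest [[ -8.1 -70.5]] 42.6 F nest [-0.1  0.9] 0.4 t 34.2667
```

View pics/s6.png

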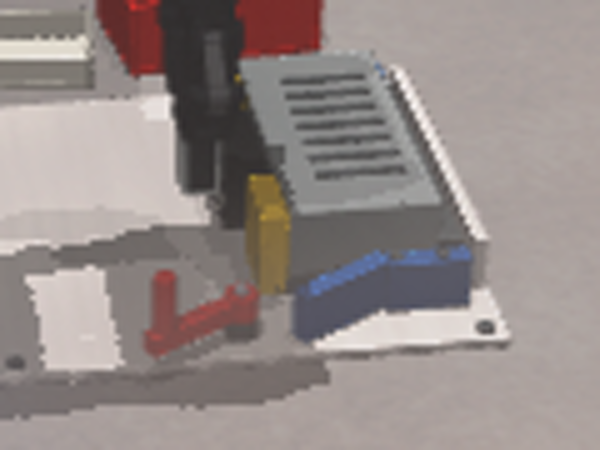

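Run:
```python
from h import *
import pickle
f0=pickle.load(open("f0.pkl","rb"));f=grab_frame("side");w=grab_frame("wrist")
def red(f,box):
    h=cv2.cvtColor(f["color"],cv2.COLOR_RGB2HSV).astype(int);m=((h[...,0]<8)|(h[...,0]>172))&(h[...,1]>120)&(h[...,2]>50)
    o=np.zeros_like(m);o[box[1]:box[3],box[0]:box[2]]=m[box[1]:box[3],box[0]:box[2]];ys,xs=np.where(o);return xs,ys
for n,g in(("before",f0["side"]),("now",f)):
    x,y=red(g,(290,215,330,250)); 
    print(n,len(x),x.min(),y.min(),x.max(),y.max(),"top",x[y==y.min()].mean())
    k=(x<307)&(y<236); print(x[k].mean(),y[k].mean(), nest(cast(g,[(x[k&(y<y.min()+4)].mean(),y.min())],64)).round(1), nest(cast(g,[(x[k].mean(),y[k].mean())],47)).round(1))
print("pivot side",nest(cast(f,np.array([[240,290]])/5+[270,170],33)))
x,y=red(w,(0,0,560,420)); print(len(x))
cv2.imwrite("pics/w7.png",w["color"][...,::-1])
```

```text
before 53 299 224 320 237 top 303.0
303.7142857142857 228.21428571428572 [[ -36.8 -146.2]] [[ -33.2 -140.7]]
now 32 300 224 320 237 top 302.5
302.8888888888889 226.11111111111111 [[ -37.3 -146.1]] [[ -33.9 -130.7]]
pivot side [[   7.40367599 -124.3250382 ]]
3558
```

View pics/w7.png

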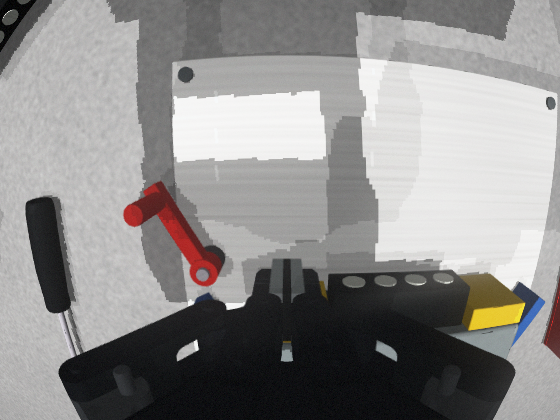

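Run:
```python
from h import *
w=grab_frame("wrist")
print("knob top",nest(wcast(w,[(133,215)],64)),"base",nest(wcast(w,[(155,190)],31)),"pivot",nest(wcast(w,[(204,273)],33)),"tips z43",nest(wcast(w,[(274,262),(302,262)],43)))
print("hole",nest(wcast(w,[(186,74)],6)));st()
```

```text
knob top [[ -38.61074831 -146.37102303]] base [[ -45.00325058 -147.27783016]] pivot [[   6.01917515 -120.24866601]] tips z43 [[ -6.22499314 -77.06987721]
 [ -6.25466622 -61.64631521]]
hole [[-115.39980326 -133.79194688]]
nest [[ -8.2 -70.4]] 42.6 F nest [0.2 0.6] -0.8 t 34.4667
```

Run:
```python
from h import *
f=grab_frame("side");s=monitor.sense();p=s["eef_pos"]
print(p,(proj(f,[p,p+[0,0,60]])-[270,170])*5)
tgt=lambda nx,ny,z:np.r_[O+RN@[nx,ny],z]
print("knob",(proj(f,[tgt(-37,-147,64),tgt(-37,-147,31),tgt(7.5,-122,33)])-[270,170])*5)
print("p1 tcp",(proj(f,[[487,21,21]])-[250,150])*3+[390,0])
```

```text
[572.37790902  13.44461314  42.56643997] [[195.12180321 223.12387473]
 [196.28628545 127.85307465]]
knob [[163.23068854 270.88594085]
 [163.05374605 323.84711534]
 [239.42208302 287.56083222]]
p1 tcp [[474.0017041  219.83900151]]
```

Request:
{"op": "apply_moves", "data": {"deltas": [-12, -20, 0, 0, 0, 0, 0, -14, -55, -10, 0, 0, 0, 0, -13, -60, -48, 0, 0, 0, 0, -13, -60, -88, 0, 0, 0, 0, -13, -60, -106, 0, 0, 0, 0, -13, -45, -106, 0, 0, 0, 0, -13, -10, -106, 0, 0, 0, 0, -13, 20, -106, 0, 0, 0, 0]}}

```text
clock: 35.18
eef_pos: [552.5, -92.2, 22.8]
tcp_rot: [-1.577, -0.002, -0.071]
ft_force: [-0.0, -0.4, -1.0]
finger_gap: -0.001
```

```bash
python3 -c "
from h import *
st();grab_frame('side');st()"
```

```text
nest [[ -20.6 -177.2]] 22.8 F nest [-0.  -0.4] -1.0 t 35.1833
nest [[ -23.8 -176.4]] 17.4 F nest [-5.7 -0.5] -6.3 t 35.2333
```

Request:
{"op": "apply_moves", "data": {"deltas": [-4, -5, 10, 0, 0, 0, 0, -8, -5, 16, 0, 0, 0, 0, -13, -5, 23, 0, 0, 0, 0, -17, -5, 30, 0, 0, 0, 0, -20, -5, 38, 0, 0, 0, 0, -22, -5, 46, 0, 0, 0, 0, -23, -5, 54, 0, 0, 0, 0, -22, -5, 62, 0, 0, 0, 0]}}

```text
clock: 35.9
eef_pos: [531.9, -26.9, 22.6]
tcp_rot: [-1.576, 0.005, -0.071]
ft_force: [0.7, -1.9, -0.3]
finger_gap: 0.004
```

Run:
```python
from h import *
st();w=grab_frame("wrist");h=cv2.cvtColor(w["color"],cv2.COLOR_RGB2HSV).astype(int)
m=(((h[...,0]<6)|(h[...,0]>174))&(h[...,1]>150)&(h[...,2]>80)).astype(np.uint8)
n,l,s,c=cv2.connectedComponentsWithStats(m)
for i in range(1,n):
    if s[i,4]>30: print(s[i],nest(wcast(w,c[i],40)).round())
st()
```

```text
nest [[ -45.8 -113.5]] 22.6 F nest [ 0.9 -1.8] -0.3 t 35.9
[316 260  25  49 663] [[-39. -92.]]
[282 341   5  13  50] [[   1. -115.]]
nest [[ -45.6 -112.4]] 22.5 F nest [ 0.2 -0.2] 0.7 t 35.95
```

Request:
{"op": "apply_moves", "data": {"deltas": [1, 0, 7, 0, 0, 0, 0, 3, 0, 13, 0, 0, 0, 0, 6, 0, 19, 0, 0, 0, 0, 10, 0, 25, 0, 0, 0, 0, 15, 0, 30, 0, 0, 0, 0, 20, 0, 35, 0, 0, 0, 0, 25, 0, 38, 0, 0, 0, 0, 29, 0, 40, 0, 0, 0, 0]}}

```text
clock: 36.62
eef_pos: [564.6, 12.4, 22.1]
tcp_rot: [-1.575, 0.005, -0.07]
ft_force: [-0.5, -1.7, 0.0]
finger_gap: 0.002
```

```bash
python3 -c "
from h import *
st()"
```

```text
nest [[-15.9 -71.9]] 22.1 F nest [-0.4 -1.7] 0.0 t 36.6167
```

Request:
{"op": "apply_moves", "data": {"deltas": [2, 0, 1, 0, 0, 0, 0, 4, 0, 2, 0, 0, 0, 0, 5.5, 0, 2, 0, 0, 0, 0, 6.5, 0, 2, 0, 0, 0, 0, 7.5, 0, 2, 0, 0, 0, 0, 8.5, 0, 2, 0, 0, 0, 0, 9, 0, 2, 0, 0, 0, 0, 9, 0, 2, 0, 0, 0, 0]}}

```text
clock: 37.28
eef_pos: [571.2, 14.1, 21.8]
tcp_rot: [-1.575, 0.009, -0.07]
ft_force: [-10.8, 1.9, 8.0]
finger_gap: 0.002
```

```bash
python3 -c "
from h import *
st()"
```

```text
nest [[ -9.4 -69.8]] 21.8 F nest [-11.    1.1] 8.0 t 37.2833
```

Request:
{"op": "apply_moves", "data": {"deltas": [-6, 0, 0, 0, 0, 0, 0, -30, 0, 0, 0, 0, 0, 0, -50, -20, 0, 0, 0, 0, 0, -70, -55, 0, 0, 0, 0, 0, -90, -85, 0, 0, 0, 0, 0, -100, -115, 0, 0, 0, 0, 0, -100, -130, 0, 0, 0, 0, 0, -100, -130, 0, 0, 0, 0, 0]}}

```text
clock: 37.95
eef_pos: [474.0, 21.4, 156.1]
tcp_rot: [-1.575, 0.003, -0.07]
ft_force: [0.9, 0.0, 0.8]
finger_gap: 0.0
```

Run:
```python
from h import *
st();f=grab_frame("side");w=grab_frame("wrist");pads(w)
a=cv2.resize(f["color"][130:270,250:390],(390,390));b=cv2.resize(w["color"][140:420,140:420],(390,390))
cv2.imwrite("pics/e.png",np.hstack([a,b])[...,::-1]);st()
```

```text
nest [[-106.9  -69.4]] 156.1 F nest [0.9 0.1] 0.8 t 37.95
pad rear edge [[-47.5, -343.0], [-38.5, -330.8999938964844]] len 15.1 mid [ -43. -337.] yaw -36.9 px [34, 268, 16, 32, 288]
pad rear edge [[57.599998474121094, -421.29998779296875], [66.69999694824219, -409.1000061035156]] len 15.3 mid [  62.2 -415.2] yaw -36.5 px [21, 336, 11, 23, 158]
pad rear edge [[22.200000762939453, -74.0], [22.100000381469727, -64.9000015258789]] len 9.1 mid [ 22.2 -69.5] yaw 0.2 px [282, 342, 10, 12, 113]
nest [[-107.8  -69.4]] 153.1 F nest [0.3 0.3] -0.7 t 38.05
```

View pics/e.png

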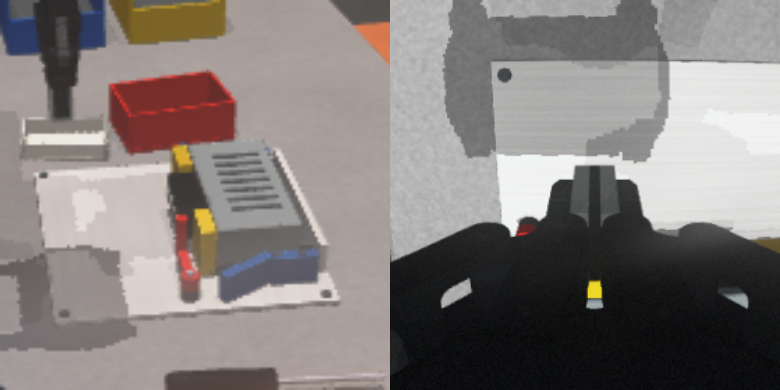

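The side view shows the case square at the stop. The latch lies shut behind the right pad (knob at about 182,230), and the robot is clear.

```bash
python3 -c "
from h import *
manip.close_job()"
```

```text
the job is handed in; nothing more can be done
```

The case is home against the end stop and square, the latch is fully shut, and the job is handed in. The clock showed 38 s of the 72 allowed.

- **Walking:** I pushed the two yellow pads in turn until the stop was felt on both sides. Both pads ended at about nest x = 22–23 mm. The highest push force I read while walking was about 18 N in total.
- **Pressing home:** I pressed the left pad first, then the right. Each push was 19–21 N forward, and more than half a second passed between the first and last such reading. Including the vertical part, the force was about 24 N at most.
- **Latch:** It came to a dead stop at about 11 N. The last side view shows its arm lying shut behind the right pad and the case against the stop. In the last pictures the bin, screwdriver and cover looked undisturbed; I did not measure their positions.

**Checks that failed or disagreed:**
- **First latch sweep:** it missed the knob. In the camera views the fingertips sat about 20 mm higher than the reported tool position. I repeated the sweep 20 mm lower and it worked.
- **Force readings:** force is only reported at the end of each move, so I did not see any brief peaks within a move.
- **Final squareness:** from the last position the camera saw only a sliver of the right pad, at x = 22.2 mm. Squareness therefore rests on the left pad seen at 21.9 mm after its press, and on both pads stopping the tool at the same place to within about 0.3 mm.

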